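Line up the squeeze bottles by size

ROBOT

A 6-joint arm with a two-finger parallel gripper is mounted at the origin on the work surface. World frame = base frame: x ahead of the robot, y to its left, z up, the work surface at z = 0. Lengths are in m, angles in rad, forces in N, time in s.
With the tool pointing down it reaches from about 0.35 to 0.85 m from the base axis. Payload 8.1 kg.
Tool frame: the origin (TCP) lies on the front face of the gripper's body, between the roots of the fingers; the fingertips stand 73 mm ahead of it and the grasp point (between the pads) lies 54 mm ahead of it; z points along the fingers, y is the line along which they close (so a half turn about z gives the same grasp; the last joint's range is limited). The gripper opens to 85 mm and grips with 20 to 120 N. Pads are 22 mm wide; open, the fingers measure 114 mm over their backs; the gripper's body (76 mm by 85 mm) begins 54 mm behind the grasp point. The pads swing forward as they close: fully open they stand 13 mm farther back than shut.
Start: joints at [-1.406, 0.13, 1.488, -0, 1.523, -0.085], TCP at [0.148, -0.581, 0.304] pointing down, gripper open.
Joint ranges: [-2.96, 2.96], [-0.89, 2.26], [0.02, 2.5], [-1.34, 4.48], [0, 2.73], [-2.66, 2.66]. Speed limits (rad/s): [2.39, 2.39, 2.79, 3.14, 3.14, 3.14].

INTERFACE

Orientations are given as a unit quaternion [w, x, y, z].
In Python, from bench import r, imaging, models gives the robot as it stands.
- The arm moves only by the shell command python3 -m handwheel 'ROWS' [FORCE]. ROWS is JSON, a list of rows, each a list of 3 entries, a list of its own where there are three numbers: the finger opening in m, from 0 to 0.0854, then the shift along the tool's x, y, z in m, then the turn, a rotation vector about the tool's x, y, z in degrees. A call has exactly 5 rows; each row shifts and turns the commanded pose from where the row before left it, along the tool's axes as they then stand; what a row does not reach is not made up. A row lasts 1/10 s, in which the tool goes at most 50 mm and 8.59 degrees, less where a joint would pass 70% of its speed; a pose out of reach is approached as far as the arm can. A call with a gripper value outside its range is refused whole. The fingers move at their own pace and stop on an object; FORCE is the grip in N (left out, the last holds). Time passes only in rows, so rows that do not move let the fingers close, or fill a call up. It gives the time, the measured TCP pose, the force, the opening and the grip force at its end, in the units of the state.
- r.get_state(): the state, without advancing time (a new reading comes with each control period).
- imaging.snapshot(name): name is "side" or "top"; returns a dict with "img" (384x512x3 uint8, red, green, blue), "range_z" (384x512 float32, m along the optical axis (not along the pixel's ray), 0 where there is no reading), "fx", "fy", "cx", "cy" (pixels), "T" (4x4, takes a point from camera to world coordinates). Camera axes: x right, y down, z forward; pixel columns grow to the right and rows downward; lengths in m; the calibration is good to about 2 mm. A picture is of the moment at which its call begins.
- r.hand_in(): hands the job in; it is judged then, once.
Trained networks look in the newest picture that a camera, given by its name, has taken for a name from the list of things; names that differ only in an ending like _2 or _b are one class to them, and where a whole thing is asked for, a point or a joint stands for the part that bears it (a point fixed in the world has none). Each returns a list of dicts, best first, with "p" (0 to 1); they miss things now and then, are a little off and sometimes report something else, mostly with a low value. They report only what shows in the picture. A call takes as long as a camera call. They do not tell look-alikes from the thing itself.
- models.search_frame(camera, thing): "at" ([x, y, z] in m, in world coordinates, good to about 4 mm: the middle of the surface that is visible of it).
- models.silhouettes(camera, thing): "region" (384x512 bool, what is visible of it).
- models.place_of(camera, thing): "at" ([x, y, z] in m, in world coordinates, good to about 4 mm: a listed point, or the origin of a listed thing).
The state is a dict: "time": time; "q": joint angles; "qvel": joint speeds; "joint_efforts": joint torques, N m; "tool_pos": TCP position; "tcp_rot": TCP orientation; "force": force on the tool from outside, world axes, zero at the start; "moment": the same for the moment, N m; "finger_gap": finger opening in m; "finger_force": force on a finger pad.
Only numpy, scipy, OpenCV 4.12 (cv2) and the standard library are available. Lean on these libraries where they do the work, as an engineer would, in place of code of your own. Each camera call takes 0.05 s, during which the arm holds its last target. There are 200 camera calls.

TASK

Set the pancake stand ready: stand the four white squeeze bottles in a row on the four black pads of the steel tray, one centred on each pad, in order of size, with the largest next to the dark steel cup and the smallest at the other end by the napkin box. Do not tip any bottle over, and leave the little white dip cup among them where it stands.

Things in the scene. Friction and masses are not known exactly. Their poses are not given: they have to be found in the camera images.
- bottle_a: The smallest of four closed white plastic squeeze bottles, loose, upright, rigid, about 60 g: round body 44 mm across and 60 mm tall (top 8 mm a sloping shoulder), above it a black collar 34 mm across, 24 mm tall (same on all four; grip it from above, fingertips just over the shoulder), then a cone nozzle 28 mm tall; 112 mm in all. Origin: centre of the underside, z up.
- bottle_b: The second smallest of four closed white plastic squeeze bottles, loose, upright, rigid, about 90 g: round body 49 mm across and 80 mm tall (top 8 mm a sloping shoulder), above it a black collar 34 mm across, 24 mm tall (same on all four; grip it from above, fingertips just over the shoulder), then a cone nozzle 28 mm tall; 132 mm in all. Origin: centre of the underside, z up.
- bottle_c: The second largest of four closed white plastic squeeze bottles, loose, upright, rigid, about 120 g: round body 54 mm across and 100 mm tall (top 8 mm a sloping shoulder), above it a black collar 34 mm across, 24 mm tall (same on all four; grip it from above, fingertips just over the shoulder), then a cone nozzle 28 mm tall; 152 mm in all. Origin: centre of the underside, z up.
- bottle_d: The largest of four closed white plastic squeeze bottles, loose, upright, rigid, about 160 g: round body 60 mm across and 120 mm tall (top 8 mm a sloping shoulder), above it a black collar 34 mm across, 24 mm tall (same on all four; grip it from above, fingertips just over the shoulder), then a cone nozzle 28 mm tall; 172 mm in all. Origin: centre of the underside, z up.
- pad1: Pad 1 of a row of four equal round black rubber pads, numbered from the robot's right (-y) to its left (+y); 66 mm across, 3 mm thick, fixed on a steel tray 8 mm thick, so its top is 11 mm above the table. Origin: centre of the pad's underside, z up. Lies at one end of the row.
- pad2: Pad 2 of a row of four equal round black rubber pads, numbered from the robot's right (-y) to its left (+y); 66 mm across, 3 mm thick, fixed on a steel tray 8 mm thick, so its top is 11 mm above the table. Origin: centre of the pad's underside, z up. Pads are about 85 mm apart.
- pad3: Pad 3 of a row of four equal round black rubber pads, numbered from the robot's right (-y) to its left (+y); 66 mm across, 3 mm thick, fixed on a steel tray 8 mm thick, so its top is 11 mm above the table. Origin: centre of the pad's underside, z up. Along the tray's far side, 58 mm behind the row, runs a rail, top 38 mm above the table.
- pad4: Pad 4 of a row of four equal round black rubber pads, numbered from the robot's right (-y) to its left (+y); 66 mm across, 3 mm thick, fixed on a steel tray 8 mm thick, so its top is 11 mm above the table. Origin: centre of the pad's underside, z up. The row's turn varies within 10 degrees.
- crock: An empty dark steel cup 72 mm across at the rim and 75 mm tall, fixed on the tray beyond one end of the row of pads, about 108 mm from the centre of the nearest pad. It may be at either end; a low wooden napkin box, 56 mm tall, is at the other. Origin: centre of its underside, z up.
- dip_cup: A small white ceramic dip cup, 40 mm across the rim and 36 mm tall, loose, standing among the bottles; it is only to be left alone. A steel ring cutter (38 mm across, 25 mm tall) and an amber jar (34 mm across, 45 mm tall) stand among the bottles in the same way. Origin: centre of its underside, z up.
Mind the look-alikes: they are no part of the job. What is shaped like the bottle_b but blue, green or red is not meant.

How it is judged:
At the end, for the whole second after the job is handed in: Every bottle stands upright (within about 4.5 degrees), released and at rest, its underside on its own pad and its centre within 14 mm of the pad's centre; from the pad next to the steel cup to the other end the order is largest, second largest, second smallest, smallest (((horizontal distance between crock and pad4 below 0.18 m and horizontal distance between bottle_a and pad1 below 0.014 m and z of bottle_a in the frame of pad1 between -0.001 and 0.007 m and horizontal distance between bottle_b and pad2 below 0.014 m and z of bottle_b in the frame of pad2 between -0.001 and 0.007 m and horizontal distance between bottle_c and pad3 below 0.014 m and z of bottle_c in the frame of pad3 between -0.001 and 0.007 m and horizontal distance between bottle_d and pad4 below 0.014 m and z of bottle_d in the frame of pad4 between -0.001 and 0.007 m) or (horizontal distance between crock and pad1 below 0.18 m and horizontal distance between bottle_a and pad4 below 0.014 m and z of bottle_a in the frame of pad4 between -0.001 and 0.007 m and horizontal distance between bottle_b and pad3 below 0.014 m and z of bottle_b in the frame of pad3 between -0.001 and 0.007 m and horizontal distance between bottle_c and pad2 below 0.014 m and z of bottle_c in the frame of pad2 between -0.001 and 0.007 m and horizontal distance between bottle_d and pad1 below 0.014 m and z of bottle_d in the frame of pad1 between -0.001 and 0.007 m)) and angle between each of bottle_a, bottle_b, bottle_c, bottle_d's own z axis and vertical below 0.08 rad and linear speed of each of bottle_a, bottle_b, bottle_c, bottle_d below 0.02 m/s and angular speed of each of bottle_a, bottle_b, bottle_c, bottle_d below 0.2 rad/s); the robot touches nothing.
It fails at once if a squeeze bottle (smallest) is tipped over (more than 35 degrees) (angle between bottle_a's own z axis and vertical above 0.61 rad).
It fails at once if a squeeze bottle (second smallest) is tipped over (more than 35 degrees) (angle between bottle_b's own z axis and vertical above 0.61 rad).
It fails at once if a squeeze bottle (second largest) is tipped over (more than 35 degrees) (angle between bottle_c's own z axis and vertical above 0.61 rad).
It fails at once if a squeeze bottle (largest) is tipped over (more than 35 degrees) (angle between bottle_d's own z axis and vertical above 0.61 rad).
It fails at once if the white dip cup is pushed more than 30 mm away or knocked over (distance of dip_cup from where it was at the start of the episode above 0.03 m or angle between dip_cup's own z axis and vertical above 0.5 rad).
It also fails if it takes over 102 s, if anything falls off the work surface, if the arm or the gripper's body presses on something with over 40 N, if the wrist force passes 120 N, or if a joint passes its speed limit or range.

## Working session

There is one attempt and no reset: what is moved stays moved. The work goes in short steps, Python scripts to look and compute and a shell command to move; the robot and the scene stay as the last step left them, time stands still between calls to the robot, and variables do not carry over. Pictures are saved under pics/ and viewed, at most 14 in all, crops included, and the job is handed in when it is done.

```bash
mkdir -p pics; ls; cat > h.py <<'E'
import numpy as np, cv2
from bench import r, imaging, models
def snap(c):
    s=imaging.snapshot(c); return s
def cloud(s):
    z=s["range_z"]; v,u=np.mgrid[:z.shape[0],:z.shape[1]]
    P=np.stack([(u-s["cx"])*z/s["fx"],(v-s["cy"])*z/s["fy"],z],-1)
    W=P@s["T"][:3,:3].T+s["T"][:3,3]; W[z==0]=np.nan; return W
def px(s,p):
    q=s["T"][:3,:3].T@(np.array(p)-s["T"][:3,3]); return s["fx"]*q[0]/q[2]+s["cx"],s["fy"]*q[1]/q[2]+s["cy"]
E
python3 - <<'E'
from h import *
ims=[]
for c in ["top","side"]:
    s=snap(c); np.savez(c+".npz",**s); cv2.imwrite(f"pics/{c}0.png",cv2.resize(s["img"][:,:,::-1],(800,600)))
    print(c,s["T"].round(3).tolist(),s["fx"])
    for t in ["bottle_a","bottle_b","bottle_c","bottle_d","pad1","crock","dip_cup"]:
        for d in models.place_of(c,t): print(c,t,np.round(d["at"],3),round(d["p"],2),np.round(px(s,d["at"])))
print(r.get_state())
E
```

```text
pics
top [[0.02, -0.999, 0.049, 0.465], [-1.0, -0.02, 0.005, -0.009], [-0.004, -0.049, -0.999, 0.842], [0.0, 0.0, 0.0, 1.0]] 396.1630848560371
top bottle_a [ 0.463 -0.256 -0.001] 0.97 [374. 210.]
top bottle_a [ 0.368 -0.064  0.003] 0.82 [282. 254.]
top bottle_a [ 0.466 -0.072 -0.006] 0.73 [286. 207.]
top bottle_a [0.442 0.12  0.002] 0.69 [196. 216.]
top bottle_a [0.509 0.034 0.   ] 0.67 [237. 186.]
top bottle_a [ 0.34   0.023 -0.001] 0.67 [241. 266.]
top bottle_a [0.457 0.288 0.002] 0.6 [117. 208.]
top bottle_b [ 0.463 -0.256 -0.001] 0.97 [374. 210.]
top bottle_b [ 0.368 -0.064  0.003] 0.82 [282. 254.]
top bottle_b [ 0.466 -0.072 -0.006] 0.73 [286. 207.]
top bottle_b [0.442 0.12  0.002] 0.69 [196. 216.]
top bottle_b [0.509 0.034 0.   ] 0.67 [237. 186.]
top bottle_b [ 0.34   0.023 -0.001] 0.67 [241. 266.]
top bottle_b [0.457 0.288 0.002] 0.6 [117. 208.]
top bottle_c [ 0.463 -0.256 -0.001] 0.97 [374. 210.]
top bottle_c [ 0.368 -0.064  0.003] 0.82 [282. 254.]
top bottle_c [ 0.466 -0.072 -0.006] 0.73 [286. 207.]
top bottle_c [0.442 0.12  0.002] 0.69 [196. 216.]
top bottle_c [0.509 0.034 
[... 2799 characters left out ...]
[248. 268.]
{'time': 0.8, 'q': array([-1.40641233e+00,  1.30335752e-01,  1.48817831e+00, -3.17057794e-05,
        1.52293904e+00, -8.53881104e-02]), 'qvel': array([-0.00038348,  0.00200483, -0.00019551,  0.00116206, -0.00028478,
        0.00110321]), 'joint_efforts': array([ 2.07010024e-03, -5.69253123e+01, -5.00831187e+01,  7.63152570e-05,
        1.09722769e-03, -5.83484893e-05]), 'tool_pos': array([ 0.14833454, -0.58140698,  0.30394255]), 'tcp_rot': array([ 7.03428010e-05,  9.92211770e-01,  1.24562426e-01, -1.30673101e-05]), 'force': array([-0.64578553,  0.24915225, -0.10120242]), 'moment': array([0.0328708 , 0.00919288, 0.04725798]), 'finger_force': 0.0, 'finger_gap': 0.0852966029368024}
```

View pictures.

View pics/top0.png

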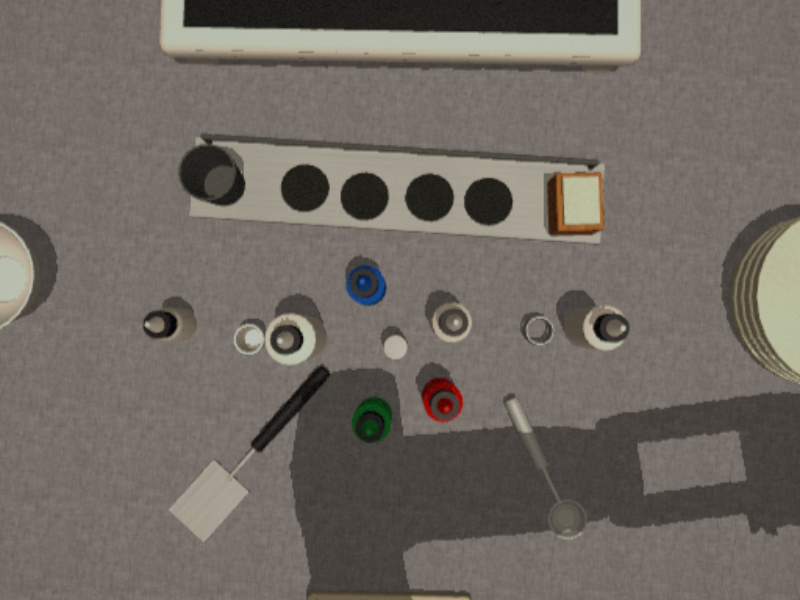

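View pics/side0.png

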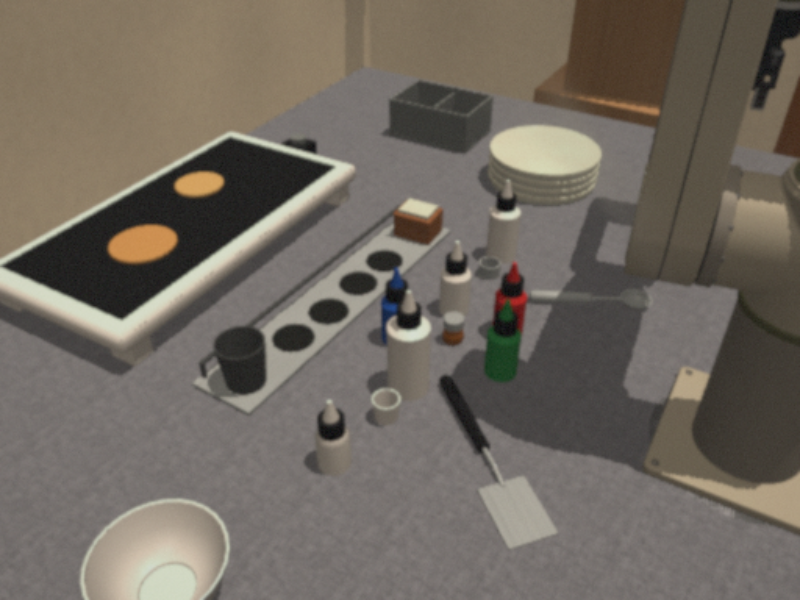

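```bash
python3 - <<'E'
from h import *
print(r.get_state()["time"])
c=[(.4625,-.256),(.367,-.064),(.467,-.0725),(.4415,.1195),(.5105,.036),(.341,.0235),(.458,.2875)]
C=[]
for n in ["top","side"]:
    s=dict(np.load(n+".npz")); W=cloud(s); I=s["img"]
    for p in c:
        d=np.hypot(W[...,0]-p[0],W[...,1]-p[1]); m=(d<.035)&(W[...,2]>.02)
        z=W[...,2][m]; 
        b=I[m&(W[...,2]<np.nanpercentile(z,98)*.6)] if n=="side" else I[m]
        # tip
        t=m&(W[...,2]>z.max()-.015)
        print(n,p,"ztop",round(z.max(),3),"tip",np.nanmean(W[t],0).round(4)[:2],"col",np.median(b,0) if len(b) else 0, "px",np.round(np.array(px(s,(*p,.05)))*1.5625))
    s=s
    # pads : dark points at height ~.011
    m=(abs(W[...,2]-.011)<.006)&(I.max(-1)<60)&(W[...,0]>.55)
    n_,l,st,ce=cv2.connectedComponentsWithStats(m.astype(np.uint8))
    for i in range(1,n_):
        if st[i,4]>100:
            q=W[l==i][:,:2].astype(np.float32); (cx,cy),R=cv2.minEnclosingCircle(q)
            print(n,"pad",st[i,4],np.mean(q,0).round(4),"enc",round(cx,4),round(cy,4),round(R,4))
E
```

```text
0.8
top (0.4625, -0.256) ztop 0.153 tip [ 0.4649 -0.2517] col [94.  86.  73.5] px [595. 329.]
top (0.367, -0.064) ztop 0.135 tip [ 0.3701 -0.0606] col [92. 18. 15.] px [444. 402.]
top (0.467, -0.0725) ztop 0.135 tip [ 0.4676 -0.0699] col [117.5 107.   92. ] px [451. 323.]
top (0.4415, 0.1195) ztop 0.174 tip [0.4441 0.1213] col [138. 127. 110.] px [301. 340.]
top (0.5105, 0.036) ztop 0.135 tip [0.512  0.0379] col [28.  53.  83.5] px [367. 287.]
top (0.341, 0.0235) ztop 0.136 tip [0.3427 0.0268] col [18. 53. 23.] px [374. 421.]
top (0.458, 0.2875) ztop 0.114 tip [0.4577 0.2892] col [96.5 88.  76. ] px [170. 324.]
top pad 697 [0.6465 0.1268] enc 0.6465 0.1265 0.0321
top pad 691 [0.6368 0.0461] enc 0.637 0.0458 0.0319
top pad 694 [ 0.6368 -0.0424] enc 0.6366 -0.0423 0.032
top pad 696 [ 0.6332 -0.1219] enc 0.633 -0.1218 0.0322
side (0.4625, -0.256) ztop 0.153 tip [ 0.4626 -0.2527] col [110. 102.  93.] px [503. 232.]
side (0.367, -0.064) ztop 0.134 tip [ 0.3674 -0.0602] col [102.5  35.   32.5] px [510. 306.]
side (0.467, -0.0725) ztop 0.135 tip [ 0.4655 -0.0695] col [117. 108.  98.] px [455. 284.]
side (0.4415, 0.1195) ztop 0.174 tip [0.4415 0.1241] col [113. 105.  96.] px [410. 360.]
side (0.5105, 0.036) ztop 0.135 tip [0.51   0.0396] col [36. 59. 82.] px [397. 312.]
side (0.341, 0.0235) ztop 0.133 tip [0.3398 0.0276] col [30. 64. 35.] px [503. 344.]
side (0.458, 0.2875) ztop 0.114 tip [0.4549 0.2925] col [124.  115.5 105. ] px [332. 434.]
side pad 190 [ 0.6298 -0.1199] enc 0.63 -0.1208 0.0295
side pad 223 [ 0.6336 -0.0404] enc 0.6341 -0.0408 0.0307
side pad 263 [0.6336 0.0475] enc 0.6338 0.0469 0.03
side pad 305 [0.6434 0.1285] enc 0.6437 0.128 0.0304
```

White bottles in the side picture are A (333,440), D (409,350), B (456,290) and C (503,235). The top heights of 114, 174, 135 and 153 mm match the listed sizes. Look-alikes to leave alone: blue (395,310), red (511,300), green (503,345), and the amber jar with a white lid (454,328). The crock is at the +y end (top view 210,173), so D goes to pad 4, C to pad 3, B to pad 2 and A to pad 1.

I'll turn the tool so the fingers close along world x, and check the choice in a crop.

```bash
python3 - <<'E'
from h import *
s=np.load("side.npz"); cv2.imwrite("pics/crop.png",cv2.resize(s["img"][110:310,190:350,::-1],None,fx=3,fy=3,interpolation=2)[:, :])
E
python3 -m handwheel '[[0.085,[0,0,0],[0,0,-7.5]],[0.085,[0,0,0],[0,0,-7.5]],[0.085,[0,0,0],[0,0,-7.5]],[0.085,[0,0,0],[0,0,-7.5]],[0.085,[0,0,0],[0,0,-7.5]]]' 40
python3 -m handwheel '[[0.085,[0,0,0],[0,0,-7.64]],[0.085,[0,0,0],[0,0,-7.64]],[0.085,[0,0,0],[0,0,-7.64]],[0.085,[0,0,0],[0,0,-7.64]],[0.085,[0,0,0],[0,0,-7.64]]]'
```

```text
time: 1.3
tool_pos: [0.1484, -0.5814, 0.3039]
tcp_rot: [0.0, 0.898, 0.439, 0.0]
force: [0.1, -0.3, -0.6]
finger_gap: 0.085
finger_force: 0.0
time: 1.8
tool_pos: [0.1483, -0.5814, 0.3039]
tcp_rot: [-0.0, 0.705, 0.709, 0.0]
force: [0.3, 0.2, -0.2]
finger_gap: 0.0848
finger_force: 0.0
```

View pics/crop.png

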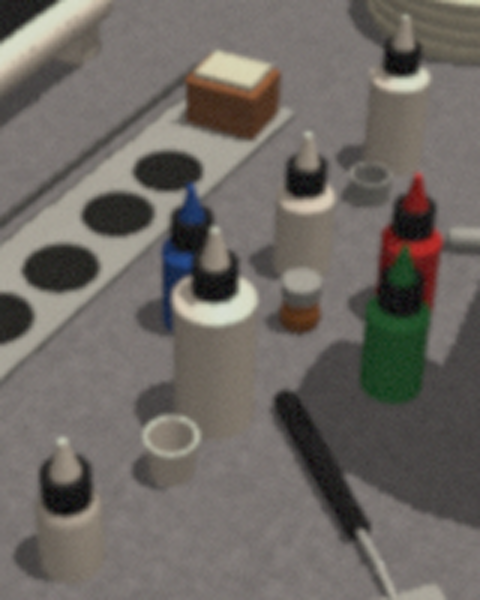

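The crop confirms it: four white bottles (A bottom left, D centre, B upper centre, C top right), with the dip cup at (170,450) between A and D. C first.

```bash
python3 -m handwheel '[[0.085,[0.0329,0.0315,0],[0,0,0]],[0.085,[0.0329,0.0315,0],[0,0,0]],[0.085,[0.0329,0.0315,0],[0,0,0]],[0.085,[0.0329,0.0315,0],[0,0,0]],[0.085,[0.0329,0.0315,0],[0,0,0]]]'
python3 -m handwheel '[[0.085,[0.0329,0.0315,0],[0,0,0]],[0.085,[0.0329,0.0315,0],[0,0,0]],[0.085,[0.0329,0.0315,0],[0,0,0]],[0.085,[0.0329,0.0315,0],[0,0,0]],[0.085,[0.0329,0.0315,0],[0,0,0]]]'
```

```text
time: 2.3
tool_pos: [0.3067, -0.4154, 0.3041]
tcp_rot: [0.0, 0.707, 0.707, -0.0]
force: [0.6, -0.8, 0.0]
finger_gap: 0.0849
finger_force: 0.0
time: 2.8
tool_pos: [0.4644, -0.2508, 0.3042]
tcp_rot: [0.0, 0.707, 0.707, 0.0]
force: [0.2, -1.6, 0.6]
finger_gap: 0.0846
finger_force: 0.0
```

```bash
python3 -m handwheel '[[0.085,[-0.0015,-0.001,0.03],[0,0,0]],[0.085,[0,0,0.04],[0,0,0]],[0.085,[0,0,0.037],[0,0,0]],[0.085,[0,0,0.02],[0,0,0]],[0.03,[0,0,0],[0,0,0]]]'
python3 -m handwheel '[[0.03,[0,0,0],[0,0,0]],[0.03,[0,0,0],[0,0,0]],[0.03,[0,0,0],[0,0,0]],[0.03,[0,0,0],[0,0,0]],[0.03,[0,0,0],[0,0,0]]]' 40
python3 -m handwheel '[[0.03,[0,0,0],[0,0,0]],[0.03,[0,0,0],[0,0,0]],[0.03,[0,0,0],[0,0,0]],[0.03,[0,0,0],[0,0,0]],[0.03,[0,0,0],[0,0,0]]]' 40
```

```text
time: 3.3
tool_pos: [0.4603, -0.2523, 0.1731]
tcp_rot: [-0.003, 0.707, 0.707, -0.001]
force: [-0.3, 0.9, -0.2]
finger_gap: 0.0727
finger_force: 0.0
time: 3.8
tool_pos: [0.4635, -0.2546, 0.1793]
tcp_rot: [0.002, 0.707, 0.707, 0.0]
force: [-0.7, 0.3, 6.5]
finger_gap: 0.0322
finger_force: 39.9
time: 4.3
tool_pos: [0.4635, -0.2546, 0.1793]
tcp_rot: [0.002, 0.707, 0.707, 0.0]
force: [0.2, 0.5, 7.0]
finger_gap: 0.0327
finger_force: 39.9
```

```bash
python3 -m handwheel '[[0.03,[0,0,-0.015],[0,0,0]],[0.03,[0,0,-0.03],[0,0,0]],[0.03,[0,0,-0.03],[0,0,0]],[0.03,[0,0,-0.03],[0,0,0]],[0.03,[0,0,-0.015],[0,0,0]]]' 40
python3 -m handwheel '[[0.03,[0.02,0.012,0],[0,0,0]],[0.03,[0.03,0.017,0],[0,0,0]],[0.03,[0.034,0.02,0],[0,0,0]],[0.03,[0.034,0.02,0],[0,0,0]],[0.03,[0.034,0.02,0],[0,0,0]]]'
python3 -m handwheel '[[0.03,[0.034,0.02,0],[0,0,0]],[0.03,[0.034,0.02,0],[0,0,0]],[0.03,[0.034,0.018,0],[0,0,0]],[0.03,[0.03,0.015,0],[0,0,0]],[0.03,[0.016,0.009,0],[0,0,0]]]'
python3 -m handwheel '[[0.03,[0,0,0.01],[0,0,0]],[0.03,[0,0,0],[0,0,0]],[0.03,[0,0,0],[0,0,0]],[0.03,[0,0,0],[0,0,0]],[0.03,[0,0,0],[0,0,0]]]'
python3 - <<'E'
from h import *
a=[]
for n in ["top","side"]:
    s=snap(n); a.append(s["img"]); W=cloud(s); t=r.get_state()["tool_pos"]
    # bottle body below fingers
    d=np.hypot(W[...,0]-t[0],W[...,1]-t[1]); m=(d<.05)&(W[...,2]>.05)&(W[...,2]<t[2]-.1)
    print(n,t,W[m].min(0),W[m].max(0),W[m].mean(0))
cv2.imwrite("pics/c1.png",cv2.resize(a[1][:,:,::-1],(700,525)))
E
```

```text
time: 4.8
tool_pos: [0.4631, -0.2544, 0.3013]
tcp_rot: [0.002, 0.707, 0.707, 0.0]
force: [0.2, -0.9, -1.9]
finger_gap: 0.0323
finger_force: 40.2
time: 5.3
tool_pos: [0.5516, -0.1004, 0.2969]
tcp_rot: [-0.0, 0.707, 0.707, -0.0]
force: [0.2, 0.0, -2.0]
finger_gap: 0.0329
finger_force: 40.3
time: 5.8
tool_pos: [0.6336, 0.049, 0.2964]
tcp_rot: [-0.001, 0.706, 0.708, -0.0]
force: [0.2, -0.1, -1.7]
finger_gap: 0.0325
finger_force: 40.2
time: 6.3
tool_pos: [0.6331, 0.0454, 0.2874]
tcp_rot: [0.0, 0.707, 0.707, 0.0]
force: [-0.8, -0.6, -1.6]
finger_gap: 0.0324
finger_force: 40.3
top [0.63320254 0.04552832 0.28744783] [0.60712793 0.02594743 0.10846623] [0.62235879 0.07044101 0.18712551] [0.61066983 0.03556118 0.14819248]
side [0.63323757 0.04562152 0.28740227] [0.60433396 0.02897643 0.1083    ] [0.65479915 0.07490869 0.18732556] [0.62048431 0.06135616 0.14917778]
```

View pics/c1.png

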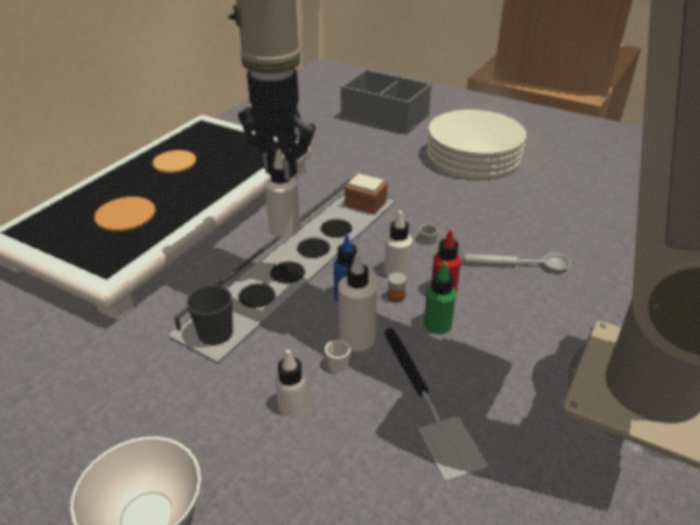

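C is held upright, hanging over pad 3 (around (290,225) in the picture). Lowering it now.

```bash
python3 -m handwheel '[[0.03,[-0.001,0.002,0.03],[0,0,0]],[0.03,[0,0,0.03],[0,0,0]],[0.03,[0,0,0.022],[0,0,0]],[0.03,[0,0,0.01],[0,0,0]],[0.03,[0,0,0.003],[0,0,0]]]'
python3 -m handwheel '[[0.03,[0,0,0.0015],[0,0,0]],[0.03,[0,0,0],[0,0,0]],[0.03,[0,0,0],[0,0,0]],[0.03,[0,0,0],[0,0,0]],[0.03,[0,0,0],[0,0,0]]]'
```

```text
time: 6.9
tool_pos: [0.6346, 0.045, 0.1907]
tcp_rot: [-0.001, 0.707, 0.707, -0.001]
force: [-0.2, 0.7, -1.1]
finger_gap: 0.0326
finger_force: 40.2
time: 7.4
tool_pos: [0.6355, 0.0452, 0.1911]
tcp_rot: [0.0, 0.707, 0.707, 0.0]
force: [-0.2, -0.5, -1.2]
finger_gap: 0.0327
finger_force: 40.2
```

```bash
python3 -m handwheel '[[0.03,[0,0,0.0008],[0,0,0]],[0.085,[0,0,0],[0,0,0]],[0.085,[0,0,0],[0,0,0]],[0.085,[0,0,0],[0,0,0]],[0.085,[0,0,0],[0,0,0]]]'
python3 -m handwheel '[[0.085,[0,0,0],[0,0,0]],[0.085,[0,0,0],[0,0,0]],[0.085,[0,0,-0.03],[0,0,0]],[0.085,[0,0,-0.035],[0,0,0]],[0.085,[0,0,-0.035],[0,0,0]]]'
python3 -m handwheel '[[0.085,[-0.018,-0.028,0],[0,0,0]],[0.085,[-0.02,-0.028,0],[0,0,0]],[0.085,[-0.02,-0.028,0],[0,0,0]],[0.085,[-0.02,-0.028,0],[0,0,0]],[0.085,[-0.02,-0.028,0],[0,0,0]]]'
python3 -m handwheel '[[0.085,[-0.0172,-0.0285,0],[0,0,0]],[0.085,[0,0,0],[0,0,0]],[0.085,[0,0,0],[0,0,0]],[0.085,[0,0,0],[0,0,0]],[0.085,[0,0,0],[0,0,0]]]'
python3 - <<'E'
from h import *
a=[]
for n in ["top","side"]:
    s=snap(n); a.append(s["img"]); W=cloud(s)
    m=(np.hypot(W[...,0]-.635,W[...,1]-.047)<.04)&(W[...,2]>.02)
    z=W[m][:,2]; t=W[m][z>z.max()-.015]; print(n,z.max(),t.mean(0),W[m].min(0),W[m].max(0))
cv2.imwrite("pics/c2.png",cv2.resize(a[1][:,:,::-1],(700,525)))
E
```

```text
time: 7.9
tool_pos: [0.6352, 0.0452, 0.1896]
tcp_rot: [0.0, 0.707, 0.707, -0.0]
force: [-0.2, -0.4, 0.0]
finger_gap: 0.0846
finger_force: 0.0
time: 8.4
tool_pos: [0.6348, 0.0452, 0.2902]
tcp_rot: [-0.0, 0.707, 0.707, -0.0]
force: [1.2, 0.4, -0.2]
finger_gap: 0.0851
finger_force: 0.0
time: 8.9
tool_pos: [0.494, -0.0534, 0.2896]
tcp_rot: [0.0, 0.707, 0.707, 0.0]
force: [-0.6, -0.4, 0.3]
finger_gap: 0.0845
finger_force: 0.0
time: 9.4
tool_pos: [0.4674, -0.0696, 0.2896]
tcp_rot: [0.0, 0.707, 0.707, 0.0]
force: [-0.1, 0.8, 0.1]
finger_gap: 0.0847
finger_force: 0.0
top 0.1659096553517886 [0.63517851 0.04535911 0.15849774] [0.60961094 0.01945495 0.02009947] [0.66373671 0.07200867 0.16590966]
side 0.16459280562274026 [0.63352594 0.04722078 0.15652254] [0.60696806 0.02062631 0.02019844] [0.65856255 0.07384826 0.16459281]
```

View pics/c2.png

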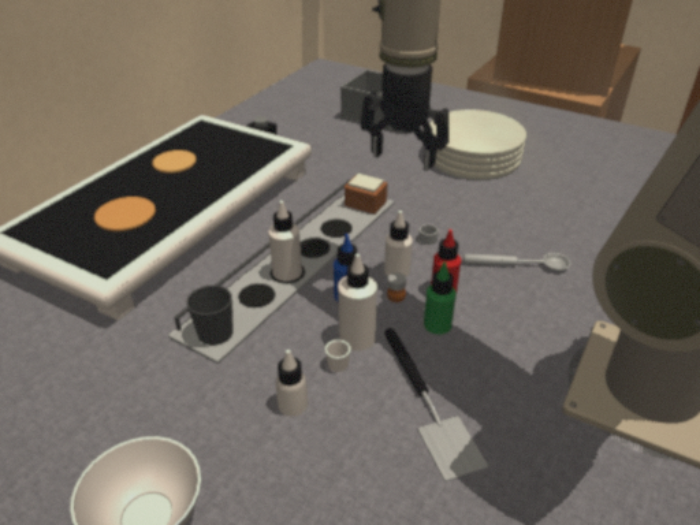

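C (285,250) stands centred on pad 3, within 2 mm. Now B.

```bash
python3 -m handwheel '[[0.085,[0,0,0.03],[0,0,0]],[0.085,[0,0,0.04],[0,0,0]],[0.085,[0,0,0.037],[0,0,0]],[0.085,[0,0,0.0195],[0,0,0]],[0.085,[0,0,0],[0,0,0]]]' 40
python3 -m handwheel '[[0.03,[0,0,0],[0,0,0]],[0.03,[0,0,0],[0,0,0]],[0.03,[0,0,0],[0,0,0]],[0.03,[0,0,0],[0,0,0]],[0.03,[0,0,0],[0,0,0]]]' 40
python3 -m handwheel '[[0.03,[0,0,0],[0,0,0]],[0.03,[0,0,0],[0,0,0]],[0.03,[0,0,-0.015],[0,0,0]],[0.03,[0,0,-0.03],[0,0,0]],[0.03,[0,0,-0.03],[0,0,0]]]' 40
python3 -m handwheel '[[0.03,[0,0,-0.03],[0,0,0]],[0.03,[0,0,-0.015],[0,0,0]],[0.03,[0.004,0.02,0],[0,0,0]],[0.03,[0.005,0.03,0],[0,0,0]],[0.03,[0.005,0.034,0],[0,0,0]]]'
python3 -m handwheel '[[0.03,[0.005,0.034,0],[0,0,0]],[0.03,[0.005,0.03,0],[0,0,0]],[0.03,[0.004,0.02,0],[0,0,0]],[0.03,[0,0,0],[0,0,0]],[0.03,[0,0,0],[0,0,0]]]'
python3 - <<'E'
from h import *
a=[]
t=r.get_state()["tool_pos"];print(t)
for n in ["top","side"]:
    s=snap(n); a.append(s["img"]); W=cloud(s)
    d=np.hypot(W[...,0]-t[0],W[...,1]-t[1]); m=(d<.036)&(W[...,2]>.05)&(W[...,2]<t[2]-.085)
    print(n,W[m].min(0),W[m].max(0))
E
```

```text
time: 10.0
tool_pos: [0.4646, -0.0691, 0.1594]
tcp_rot: [-0.003, 0.707, 0.707, -0.002]
force: [-0.4, 0.1, -0.3]
finger_gap: 0.0853
finger_force: 0.0
time: 10.5
tool_pos: [0.4677, -0.0703, 0.1649]
tcp_rot: [0.001, 0.707, 0.707, 0.001]
force: [-1.5, 0.6, 6.4]
finger_gap: 0.0324
finger_force: 39.2
time: 11.0
tool_pos: [0.4663, -0.0699, 0.239]
tcp_rot: [-0.0, 0.707, 0.707, -0.0]
force: [0.3, -0.3, -0.6]
finger_gap: 0.0327
finger_force: 39.9
time: 11.5
tool_pos: [0.5515, -0.0559, 0.2832]
tcp_rot: [0.0, 0.707, 0.707, 0.0]
force: [-0.5, -1.1, -1.1]
finger_gap: 0.0322
finger_force: 40.0
time: 12.0
tool_pos: [0.6344, -0.0419, 0.2821]
tcp_rot: [-0.001, 0.707, 0.707, -0.001]
force: [-0.6, -0.1, -0.9]
finger_gap: 0.032
finger_force: 40.1
[ 0.63444685 -0.04189208  0.28207061]
top [ 0.61149181 -0.06540347  0.11964426] [ 0.64562122 -0.01764412  0.19681406]
side [ 0.60683598 -0.06516239  0.11853189] [ 0.6554353  -0.01626286  0.19703816]
```

```bash
python3 -m handwheel '[[0.03,[0,0.0005,0.03],[0,0,0]],[0.03,[0,0,0.035],[0,0,0]],[0.03,[0,0,0.025],[0,0,0]],[0.03,[0,0,0.012],[0,0,0]],[0.03,[0,0,0.003],[0,0,0]]]'
python3 -m handwheel '[[0.03,[0,0,0.0005],[0,0,0]],[0.03,[0,0,0],[0,0,0]],[0.03,[0,0,0],[0,0,0]],[0.03,[0,0,0],[0,0,0]],[0.03,[0,0,0],[0,0,0]]]'
```

```text
time: 12.6
tool_pos: [0.6339, -0.0421, 0.1766]
tcp_rot: [-0.001, 0.707, 0.707, -0.001]
force: [0.9, -0.5, -0.5]
finger_gap: 0.0321
finger_force: 40.2
time: 13.1
tool_pos: [0.6356, -0.042, 0.1783]
tcp_rot: [0.0, 0.707, 0.707, 0.0]
force: [-0.8, 0.1, -1.3]
finger_gap: 0.0319
finger_force: 40.2
```

```bash
python3 -m handwheel '[[0.03,[0,0,0.002],[0,0,0]],[0.03,[0,0,0],[0,0,0]],[0.085,[0,0,0],[0,0,0]],[0.085,[0,0,0],[0,0,0]],[0.085,[0,0,0],[0,0,0]]]'
python3 -m handwheel '[[0.085,[0,0,0],[0,0,0]],[0.085,[0,0,0],[0,0,0]],[0.085,[0,0,-0.03],[0,0,0]],[0.085,[0,0,-0.04],[0,0,0]],[0.085,[0,0,-0.05],[0,0,0]]]'
python3 -m handwheel '[[0.085,[0.019,-0.022,0],[0,0,0]],[0.085,[0.0205,-0.024,0],[0,0,0]],[0.085,[0.0205,-0.024,0],[0,0,0]],[0.085,[0.0205,-0.025,0],[0,0,0]],[0.085,[0.0205,-0.025,0],[0,0,0]]]'
python3 -m handwheel '[[0.085,[0.0205,-0.025,0],[0,0,0]],[0.085,[0.0205,-0.025,0],[0,0,0]],[0.085,[0.022,-0.022,0],[0,0,0]],[0.085,[0,0,0],[0,0,0]],[0.085,[0,0,0],[0,0,0]]]'
python3 - <<'E'
from h import *
a=[]
for n in ["top","side"]:
    s=snap(n); a.append(s["img"]); W=cloud(s)
    m=(np.hypot(W[...,0]-.635,W[...,1]+.042)<.036)&(W[...,2]>.02)
    z=W[m][:,2]; t=W[m][z>z.max()-.015]; print(n,z.max(),t.mean(0),W[m].min(0),W[m].max(0))
cv2.imwrite("pics/b2.png",cv2.resize(a[1][:,:,::-1],(700,525)))
E
```

```text
time: 13.6
tool_pos: [0.6351, -0.042, 0.1754]
tcp_rot: [-0.0, 0.707, 0.707, -0.0]
force: [0.1, 0.1, -1.1]
finger_gap: 0.0745
finger_force: 0.0
time: 14.1
tool_pos: [0.634, -0.0418, 0.2944]
tcp_rot: [-0.002, 0.707, 0.707, -0.001]
force: [0.9, -0.7, 0.1]
finger_gap: 0.0849
finger_force: 0.0
time: 14.6
tool_pos: [0.5142, 0.0597, 0.2956]
tcp_rot: [0.0, 0.707, 0.707, 0.0]
force: [0.4, 0.3, 0.9]
finger_gap: 0.0851
finger_force: 0.0
time: 15.1
tool_pos: [0.443, 0.1224, 0.2959]
tcp_rot: [0.0, 0.706, 0.708, 0.0]
force: [0.2, -0.1, 0.6]
finger_gap: 0.0853
finger_force: 0.0
top 0.1455184483768862 [ 0.63321498 -0.04205847  0.13887226] [ 0.61045467 -0.06527035  0.02011791] [ 0.65632374 -0.01766201  0.14551845]
side 0.144490920902826 [ 0.63195638 -0.04077094  0.13713024] [ 0.60761851 -0.06154604  0.02028444] [ 0.65666655 -0.01599323  0.14449092]
```

View pics/b2.png

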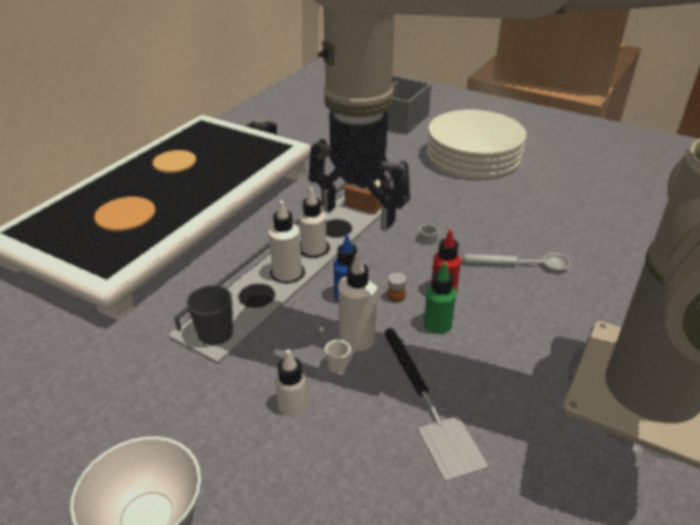

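B (313,225) is centred on pad 2. Now D.

```bash
python3 -m handwheel '[[0.085,[0,0,0.03],[0,0,0]],[0.085,[0,0,0.03],[0,0,0]],[0.085,[0,0,0.02],[0,0,0]],[0.085,[0,0,0.011],[0,0,0]],[0.085,[0,0,0],[0,0,0]]]' 50
python3 -m handwheel '[[0.03,[0,0,0],[0,0,0]],[0.03,[0,0,0],[0,0,0]],[0.03,[0,0,0],[0,0,0]],[0.03,[0,0,0],[0,0,0]],[0.03,[0,0,0],[0,0,0]]]' 50
python3 -m handwheel '[[0.03,[0,0,0],[0,0,0]],[0.03,[0,0,0],[0,0,0]],[0.03,[0,0,0],[0,0,0]],[0.03,[0,0,-0.015],[0,0,0]],[0.03,[0,0,-0.025],[0,0,0]]]' 50
python3 -m handwheel '[[0.03,[0,0,-0.03],[0,0,0]],[0.03,[0,0,-0.025],[0,0,0]],[0.03,[0,0,-0.01],[0,0,0]],[0.03,[0.001,0.02,0],[0,0,0]],[0.03,[0.001,0.03,0],[0,0,0]]]'
python3 -m handwheel '[[0.03,[0.001,0.034,0],[0,0,0]],[0.03,[0.001,0.034,0],[0,0,0]],[0.03,[0.001,0.034,0],[0,0,0]],[0.03,[0,0.03,0],[0,0,0]],[0.03,[0,0.02,0],[0,0,0]]]'
python3 -m handwheel '[[0.03,[0,0,0],[0,0,0]],[0.03,[0,0,0],[0,0,0]],[0.03,[0,0,0],[0,0,0]],[0.03,[0,0,0],[0,0,0]],[0.03,[0,0,0],[0,0,0]]]'
python3 - <<'E'
from h import *
t=r.get_state()["tool_pos"];print(t)
for n in ["top","side"]:
    s=snap(n); W=cloud(s)
    d=np.hypot(W[...,0]-t[0],W[...,1]-t[1]); m=(d<.04)&(W[...,2]>.05)&(W[...,2]<t[2]-.085)
    print(n,W[m].min(0),W[m].max(0))
E
```

```text
time: 15.7
tool_pos: [0.4426, 0.1213, 0.2029]
tcp_rot: [-0.001, 0.707, 0.707, -0.001]
force: [-0.7, -0.4, -0.4]
finger_gap: 0.0852
finger_force: 0.0
time: 16.2
tool_pos: [0.4439, 0.1221, 0.206]
tcp_rot: [0.001, 0.707, 0.707, 0.001]
force: [-0.7, -0.8, 4.9]
finger_gap: 0.0317
finger_force: 49.1
time: 16.7
tool_pos: [0.442, 0.1218, 0.2435]
tcp_rot: [-0.001, 0.707, 0.707, -0.001]
force: [0.1, 0.0, -0.5]
finger_gap: 0.0321
finger_force: 49.8
time: 17.2
tool_pos: [0.4933, 0.1243, 0.3099]
tcp_rot: [0.0, 0.707, 0.707, 0.0]
force: [0.4, -0.6, -1.3]
finger_gap: 0.0315
finger_force: 50.1
time: 17.7
tool_pos: [0.6465, 0.1269, 0.3078]
tcp_rot: [-0.0, 0.707, 0.707, -0.001]
force: [-1.0, -0.2, -0.3]
finger_gap: 0.0314
finger_force: 50.1
time: 18.2
tool_pos: [0.6447, 0.1272, 0.31]
tcp_rot: [0.0, 0.707, 0.707, 0.0]
force: [0.4, 0.7, -1.2]
finger_gap: 0.0315
finger_force: 50.3
[0.64472618 0.12717203 0.31001697]
top [0.61459209 0.09769896 0.10205438] [0.67422497 0.14188335 0.22498457]
side [0.61205618 0.09852086 0.10426608] [0.67291333 0.1583353  0.22490293]
```

```bash
python3 -m handwheel '[[0.03,[0,0,0.025],[0,0,0]],[0.03,[0,0,0.03],[0,0,0]],[0.03,[0,0,0.022],[0,0,0]],[0.03,[0,0,0.01],[0,0,0]],[0.03,[0,0,0.004],[0,0,0]]]'
python3 -m handwheel '[[0.03,[0,0,0.001],[0,0,0]],[0.03,[0,0,0],[0,0,0]],[0.03,[0,0,0],[0,0,0]],[0.03,[0,0,0],[0,0,0]],[0.03,[0,0,0],[0,0,0]]]'
```

```text
time: 18.8
tool_pos: [0.6446, 0.127, 0.2174]
tcp_rot: [-0.001, 0.707, 0.707, -0.001]
force: [0.1, -0.4, -1.3]
finger_gap: 0.0319
finger_force: 50.3
time: 19.3
tool_pos: [0.6455, 0.1271, 0.2183]
tcp_rot: [0.0, 0.707, 0.707, 0.0]
force: [-0.5, 0.5, -1.7]
finger_gap: 0.0315
finger_force: 50.3
```

```bash
python3 -m handwheel '[[0.03,[0,0,0.0013],[0,0,0]],[0.03,[0,0,0],[0,0,0]],[0.085,[0,0,0],[0,0,0]],[0.085,[0,0,0],[0,0,0]],[0.085,[0,0,0],[0,0,0]]]'
python3 -m handwheel '[[0.085,[0,0,0],[0,0,0]],[0.085,[0,0,0],[0,0,0]],[0.085,[0,0,-0.025],[0,0,0]],[0.085,[0,0,-0.035],[0,0,0]],[0.085,[0,0,-0.03],[0,0,0]]]'
python3 -m handwheel '[[0.085,[0.019,-0.022,0],[0,0,0]],[0.085,[0.0205,-0.024,0],[0,0,0]],[0.085,[0.0205,-0.024,0],[0,0,0]],[0.085,[0.0205,-0.024,0],[0,0,0]],[0.085,[0.0205,-0.024,0],[0,0,0]]]'
python3 -m handwheel '[[0.085,[0.0205,-0.024,0],[0,0,0]],[0.085,[0.0205,-0.024,0],[0,0,0]],[0.085,[0.021,-0.022,0],[0,0,0]],[0.085,[0,0,0],[0,0,0]],[0.085,[0,0,0],[0,0,0]]]'
python3 - <<'E'
from h import *
for n in ["top","side"]:
    s=snap(n); W=cloud(s)
    for p in [(.645,.1275),(.457,.2895)]:
        m=(np.hypot(W[...,0]-p[0],W[...,1]-p[1])<.036)&(W[...,2]>.02)&(W[...,2]<.2)
        z=W[m][:,2]; t=W[m][z>z.max()-.015]; print(n,z.max(),t.mean(0),W[m].min(0),W[m].max(0))
cv2.imwrite("pics/d2.png",cv2.resize(s["img"][:,:,::-1],(700,525)))
E
```

```text
time: 19.8
tool_pos: [0.6451, 0.127, 0.2161]
tcp_rot: [-0.0, 0.707, 0.707, -0.0]
force: [0.5, 0.0, 0.1]
finger_gap: 0.0738
finger_force: 0.0
time: 20.3
tool_pos: [0.6451, 0.127, 0.3075]
tcp_rot: [-0.0, 0.707, 0.707, -0.0]
force: [1.3, 0.7, 0.9]
finger_gap: 0.0848
finger_force: 0.0
time: 20.8
tool_pos: [0.5262, 0.2286, 0.3064]
tcp_rot: [0.0, 0.707, 0.707, 0.0]
force: [0.3, 0.6, 0.8]
finger_gap: 0.0851
finger_force: 0.0
time: 21.3
tool_pos: [0.4569, 0.2904, 0.3065]
tcp_rot: [0.0, 0.706, 0.708, 0.0]
force: [-0.2, 0.2, -0.2]
finger_gap: 0.0848
finger_force: 0.0
top 0.18554144726844501 [0.6434241  0.1262552  0.17788941] [0.61490177 0.09771182 0.0201494 ] [0.67603444 0.15651498 0.18554145]
top 0.11491947050870333 [0.45791881 0.28929841 0.10700887] [0.43632051 0.26891783 0.02006605] [0.47932341 0.30909782 0.11491947]
side 0.18428949813951834 [0.64339473 0.12915548 0.17778822] [0.6128844  0.0964363  0.02013004] [0.67098945 0.15861239 0.1842895 ]
side 0.11444758738747518 [0.45507253 0.29226573 0.1067482 ] [0.43408653 0.27306952 0.02001873] [0.47776762 0.31287925 0.11444759]
```

View pics/d2.png

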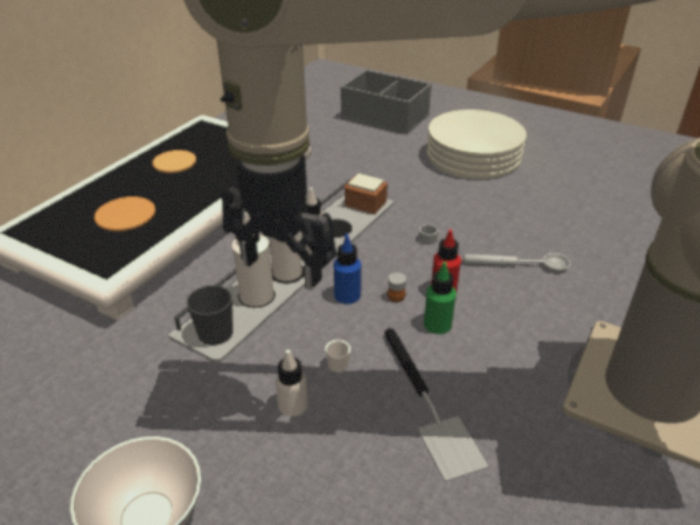

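D (255,270) is centred on pad 4. Now A.

```bash
python3 -m handwheel '[[0.085,[0,0,0.035],[0,0,0]],[0.085,[0,0,0.04],[0,0,0]],[0.085,[0,0,0.04],[0,0,0]],[0.085,[0,0,0.03],[0,0,0]],[0.085,[0,0,0.017],[0,0,0]]]' 40
python3 -m handwheel '[[0.085,[0,0,0],[0,0,0]],[0.03,[0,0,0],[0,0,0]],[0.03,[0,0,0],[0,0,0]],[0.03,[0,0,0],[0,0,0]],[0.03,[0,0,0],[0,0,0]]]' 40
python3 -m handwheel '[[0.03,[0,0,0],[0,0,0]],[0.03,[0,0,0],[0,0,0]],[0.03,[0,0,0],[0,0,0]],[0.03,[0,0,0],[0,0,0]],[0.03,[0,0,-0.015],[0,0,0]]]' 40
python3 -m handwheel '[[0.03,[0,0,-0.03],[0,0,0]],[0.03,[0,0,-0.035],[0,0,0]],[0.03,[0,0,-0.035],[0,0,0]],[0.03,[0,0,-0.03],[0,0,0]],[0.03,[0,0,-0.015],[0,0,0]]]'
```

```text
time: 21.9
tool_pos: [0.4564, 0.2882, 0.1407]
tcp_rot: [-0.001, 0.708, 0.707, -0.002]
force: [-0.2, -0.0, 0.3]
finger_gap: 0.085
finger_force: 0.0
time: 22.4
tool_pos: [0.458, 0.2904, 0.146]
tcp_rot: [0.0, 0.707, 0.707, 0.001]
force: [-1.2, -0.3, 4.5]
finger_gap: 0.0323
finger_force: 39.2
time: 22.9
tool_pos: [0.4562, 0.2896, 0.1585]
tcp_rot: [-0.0, 0.707, 0.707, -0.001]
force: [-0.8, -0.3, -1.6]
finger_gap: 0.0322
finger_force: 39.7
time: 23.4
tool_pos: [0.4581, 0.2905, 0.3091]
tcp_rot: [0.001, 0.707, 0.707, 0.003]
force: [1.2, 0.5, -0.4]
finger_gap: 0.0321
finger_force: 39.8
```

```bash
python3 -m handwheel '[[0.03,[-0.02,0,0],[0,0,0]],[0.03,[-0.035,0,0],[0,0,0]],[0.03,[-0.04,0,0],[0,0,0]],[0.03,[-0.04,0,0],[0,0,0]],[0.03,[-0.04,0,0],[0,0,0]]]'
python3 -m handwheel '[[0.03,[-0.04,0,0],[0,0,0]],[0.03,[-0.04,0,0],[0,0,0]],[0.03,[-0.04,0,0],[0,0,0]],[0.03,[-0.04,0,0],[0,0,0]],[0.03,[-0.04,0.005,0],[0,0,0]]]'
python3 -m handwheel '[[0.03,[-0.023,0.02,0],[0,0,0]],[0.03,[-0.013,0.03,0],[0,0,0]],[0.03,[0,0.035,0],[0,0,0]],[0.03,[0,0.035,0],[0,0,0]],[0.03,[0,0.03,0],[0,0,0]]]'
python3 -m handwheel '[[0.03,[0,0.02,0],[0,0,0]],[0.03,[0,0,0],[0,0,0]],[0.03,[0,0,0],[0,0,0]],[0.03,[0,0,0],[0,0,0]],[0.03,[0,0,0],[0,0,0]]]'
python3 - <<'E'
from h import *
t=r.get_state()["tool_pos"];print(t)
for n in ["top","side"]:
    s=snap(n); W=cloud(s)
    d=np.hypot(W[...,0]-t[0],W[...,1]-t[1]); m=(d<.034)&(W[...,2]>.05)&(W[...,2]<t[2]-.085)
    print(n,W[m].min(0),W[m].max(0))
E
```

```text
time: 23.9
tool_pos: [0.4566, 0.1136, 0.304]
tcp_rot: [-0.0, 0.707, 0.707, -0.0]
force: [0.3, 0.2, 0.5]
finger_gap: 0.0318
finger_force: 39.8
time: 24.4
tool_pos: [0.4615, -0.0865, 0.3042]
tcp_rot: [-0.0, 0.707, 0.707, -0.0]
force: [1.3, -0.1, -0.1]
finger_gap: 0.0322
finger_force: 39.8
time: 24.9
tool_pos: [0.6134, -0.1211, 0.3036]
tcp_rot: [-0.0, 0.707, 0.707, -0.0]
force: [-1.6, -0.1, 0.1]
finger_gap: 0.0319
finger_force: 39.8
time: 25.4
tool_pos: [0.6316, -0.121, 0.3046]
tcp_rot: [0.0, 0.707, 0.707, -0.0]
force: [-0.3, 0.4, -0.9]
finger_gap: 0.0316
finger_force: 39.9
[ 0.63155443 -0.1210287   0.30459786]
top [ 0.60946043 -0.12706765  0.16184648] [ 0.61957073 -0.10727428  0.21925377]
side [ 0.60677336 -0.13502355  0.16017907] [ 0.64904077 -0.09642539  0.21947176]
```

```bash
python3 -m handwheel '[[0.03,[-0.001,0.001,0.025],[0,0,0]],[0.03,[0,0,0.035],[0,0,0]],[0.03,[0,0,0.035],[0,0,0]],[0.03,[0,0,0.03],[0,0,0]],[0.03,[0,0,0.015],[0,0,0]]]'
python3 -m handwheel '[[0.03,[0,0,0.005],[0,0,0]],[0.03,[0,0,0.001],[0,0,0]],[0.03,[0,0,0],[0,0,0]],[0.03,[0,0,0],[0,0,0]],[0.03,[0,0,0],[0,0,0]]]'
```

```text
time: 26.0
tool_pos: [0.6313, -0.1216, 0.161]
tcp_rot: [-0.002, 0.707, 0.707, -0.001]
force: [-1.4, 0.2, -1.2]
finger_gap: 0.032
finger_force: 39.9
time: 26.5
tool_pos: [0.6341, -0.1222, 0.1599]
tcp_rot: [0.001, 0.707, 0.707, 0.001]
force: [0.4, 0.4, -0.7]
finger_gap: 0.0322
finger_force: 39.9
```

```bash
python3 -m handwheel '[[0.03,[0,0,0.0025],[0,0,0]],[0.03,[0,0,0],[0,0,0]],[0.085,[0,0,0],[0,0,0]],[0.085,[0,0,0],[0,0,0]],[0.085,[0,0,0],[0,0,0]]]'
python3 -m handwheel '[[0.085,[0,0,0],[0,0,0]],[0.085,[0,0,0],[0,0,0]],[0.085,[0,0,-0.03],[0,0,0]],[0.085,[0,0,-0.05],[0,0,0]],[0.085,[0,0,-0.05],[0,0,0]]]'
python3 -m handwheel '[[0.085,[0,-0.03,-0.02],[0,0,0]],[0.085,[-0.02,-0.04,0],[0,0,0]],[0.085,[-0.02,-0.04,0],[0,0,0]],[0.085,[-0.03,-0.03,0],[0,0,0]],[0.085,[-0.03,-0.03,0],[0,0,0]]]'
python3 -m handwheel '[[0.085,[-0.03,0,0],[0,0,0]],[0.085,[-0.02,0,0],[0,0,0]],[0.085,[0,0,0],[0,0,0]],[0.085,[0,0,0],[0,0,0]],[0.085,[0,0,0],[0,0,0]]]'
python3 - <<'E'
from h import *
P={"d":(.645,.1275),"c":(.635,.0465),"b":(.635,-.0416),"a":(.632,-.121)}
for n in ["top","side"]:
    s=snap(n); W=cloud(s)
    for k,p in P.items():
        m=(np.hypot(W[...,0]-p[0],W[...,1]-p[1])<.036)&(W[...,2]>.02)&(W[...,2]<.2)
        z=W[m][:,2]; t=W[m][z>z.max()-.015]; print(n,k,z.max().round(3),t.mean(0)[:2].round(3),p)
    print(models.place_of(n,"dip_cup")[0])
    cv2.imwrite(f"pics/end_{n}.png",cv2.resize(s["img"][:,:,::-1],(700,525)))
E
```

```text
time: 27.0
tool_pos: [0.6331, -0.1219, 0.1555]
tcp_rot: [-0.0, 0.707, 0.707, -0.0]
force: [0.3, 0.8, 0.4]
finger_gap: 0.0742
finger_force: 0.0
time: 27.5
tool_pos: [0.6324, -0.1217, 0.2859]
tcp_rot: [-0.001, 0.707, 0.707, -0.001]
force: [1.4, 0.1, 0.9]
finger_gap: 0.0852
finger_force: 0.0
time: 28.0
tool_pos: [0.4619, -0.2225, 0.306]
tcp_rot: [0.0, 0.707, 0.708, 0.0]
force: [0.1, -0.6, -0.1]
finger_gap: 0.085
finger_force: 0.0
time: 28.5
tool_pos: [0.4634, -0.2712, 0.3057]
tcp_rot: [-0.0, 0.707, 0.707, 0.0]
force: [0.2, 0.7, 0.1]
finger_gap: 0.0852
finger_force: 0.0
top d 0.185 [0.644 0.126] (0.645, 0.1275)
top c 0.166 [0.635 0.046] (0.635, 0.0465)
top b 0.145 [ 0.633 -0.042] (0.635, -0.0416)
top a 0.126 [ 0.632 -0.12 ] (0.632, -0.121)
{'at': [0.4341, 0.1876, -0.0029], 'p': 0.59}
side d 0.186 [0.642 0.128] (0.645, 0.1275)
side c 0.164 [0.633 0.048] (0.635, 0.0465)
side b 0.145 [ 0.633 -0.041] (0.635, -0.0416)
side a 0.124 [ 0.631 -0.12 ] (0.632, -0.121)
{'at': [0.4374, 0.1899, -0.0001], 'p': 0.81}
```

View pics/end_side.png

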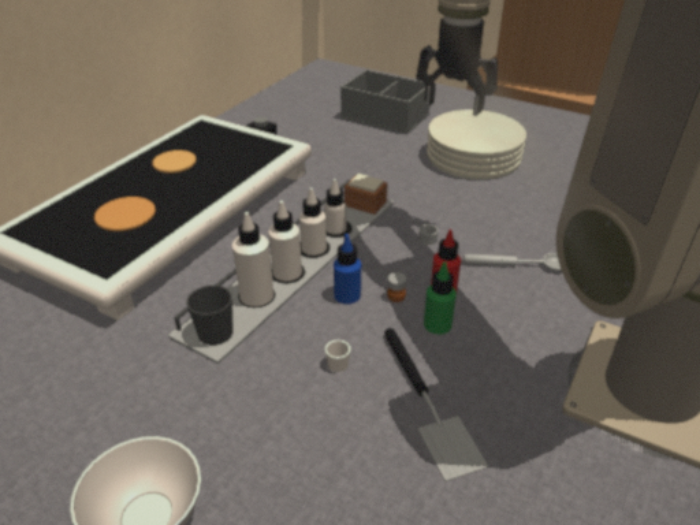

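View pics/end_top.png

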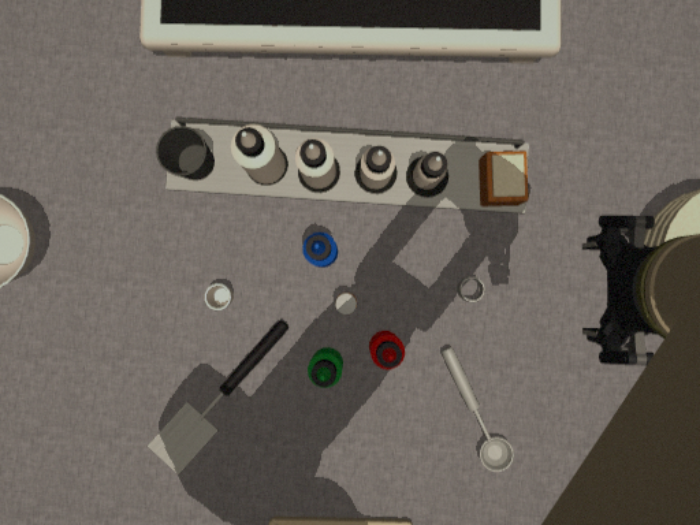

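In the side view the four bottles stand upright on the pads from the cup (210,315) to the napkin box (365,192), largest to smallest. The dip cup (338,355) hasn't moved and the arm is clear.

```bash
python3 -c "
from bench import r
print(r.hand_in())"
```

```text
the job is handed in; nothing more can be done
None
```

The job is handed in at about 29 s on the robot's clock: all four bottles stand upright on the pads, within about 3 mm of centre by the cameras, largest by the steel cup and smallest by the napkin box, and the dip cup was left where it stood; the hand-in gave no verdict.

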